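# Find the concealed catch of the spice chest

## Task

Open the wooden spice chest: feel along the flat front panel of its top for the flush, slightly sunken square tile that hides the catch, press the tile in until the lid behind it springs up, then take the hand away so that the tile comes back up and the lid stands fully open. Do not shove or lift the chest, and leave the other kitchen things standing where they are.

Things in the scene. Friction and masses are not known exactly. Their poses are not given: they have to be found in the camera images.
- chest: loose wooden spice chest, about 3 kg, on the counter: 230 mm along x, 340 mm along y, 85 mm high. Origin under its centre, z up; its -x side roughly faces the robot. Its flat top, all of one wood, has two parts: the fixed panel in front (x -115 to -15 mm) and the sprung lid behind it (x -12 to +114 mm).
- panel (a point): centre of the fixed panel's flat upper face (85 mm up), axes as the chest's. On its long middle line (along y) lies the concealed catch: a 49 mm square tile of the same wood in a 51 mm opening, its face 2.5 mm below the panel's. Its centre is anywhere from -45 to +45 mm along y (0 in x), differs every time and is not given: feel or look for it. The rest of the panel is rigid.
- catch (a joint): how far the tile is pressed straight down, in m: 0 at rest, 0.007 at the stop. It gives under a light push, springs back (1.5 N at rest rising to 4.5 N at the stop, plus under 1.5 N of latch friction), and frees the lid at about 0.0045.
- lid (a joint): angle of the lid about its hinge along the chest's far top edge (x = +114 mm), in rad: 0 shut and latched, 1.0 fully open. Once freed, its own spring raises the edge beside the panel and swings it to 1.0 in one to two seconds, where it stays; the tile may be let go at once.
- mortar: grey stone mortar with its pestle resting in it, 132 mm across, 85 mm high (pestle to 140 mm); origin under its centre
- glass_jar: screw-top glass jar with a steel lid, 84 mm across, 130 mm high; origin under its centre
- plate: turquoise ceramic plate, 230 mm across, 22 mm high; origin under its centre
- pepper_mill: dark wooden pepper mill, 56 mm across, 165 mm high; origin under its centre
- spice_tin: plain metal spice tin beside one end of the chest, 60 mm across, 70 mm high; origin under its centre
- spice_jar: small spice jar beside one end of the chest, 48 mm across, 85 mm high; origin under its centre
- salt_bowl: white ceramic bowl, 80 mm across, 40 mm high; origin under its centre

How it is judged:
On the way, in this order (a step that is already met when the one before it is completed fails the run):
1. the hidden tile is pressed in (value of joint catch above 0.003 m).
2. the lid has sprung up (value of joint lid above 0.6 rad), for 0.1 s.
At the end, for the whole second after the job is handed in: The lid stands fully open (over 0.9 rad) and still, the tile has sprung back (within 1.5 mm), the chest stands on the counter within 20 mm of where it was, and every other thing is within 20 mm of its place (value of joint lid between 0.9 and 1.1 rad and velocity of joint lid below 0.1 rad/s and value of joint catch below 0.0015 m and height (world z) of chest below 0.006 m and distance of each of chest, mortar, glass_jar, plate, pepper_mill, spice_tin, spice_jar, salt_bowl from where it was at the start of the episode below 0.02 m and linear speed of chest below 0.02 m/s); the robot touches nothing.
It fails at once if the chest is lifted off the counter (height (world z) of chest above 0.008 m).
It fails at once if the chest is shoved more than 20 mm (distance of chest from where it was at the start of the episode above 0.02 m).
It fails at once if another kitchen thing is shoved, knocked or lifted more than 20 mm (distance of any of mortar, glass_jar, plate, pepper_mill, spice_tin, spice_jar, salt_bowl from where it was at the start of the episode above 0.02 m).
It also fails if it takes over 40 s, if anything falls off the work surface, if the arm or the gripper's body presses on something with over 40 N, if the wrist force passes 120 N, or if a joint passes its speed limit or range.

## Robot

A 6-joint arm with a two-finger parallel gripper is mounted at the origin on the work surface. World frame = base frame: x ahead of the robot, y to its left, z up, the work surface at z = 0. Lengths are in m, angles in rad, forces in N, time in s.
With the tool pointing down it reaches from about 0.35 to 0.925 m from the base axis. Payload 6.4 kg.
Tool frame: the origin (TCP) lies midway between the tips of the shut fingers; the grasp point (between the pads) lies 19 mm behind it (arm.grip_depth is the distance from the TCP to the grasp point, in m); z points along the fingers, y is the line along which they close (so a half turn about z gives the same grasp; the last joint's range is limited). The gripper opens to 85 mm and grips with 20 to 120 N. Pads are 22 mm wide; open, the fingers measure 114 mm over their backs; the gripper's body (76 mm by 85 mm) begins 54 mm behind the grasp point. The pads swing forward as they close: fully open they stand 13 mm farther back than shut.
Start: joints at [1.163, 0.245, 1.558, -0, 1.339, -0.174], TCP at [0.151, 0.632, 0.231] pointing down, gripper open.
Joint ranges: [-3.13, 3.13], [-1.02, 2.26], [0.13, 2.54], [-0.95, 4.09], [0.21, 2.88], [-2.74, 2.74]. Speed limits (rad/s): [2.57, 2.57, 3.14, 3.14, 3.14, 3.14].

## Interface

Orientations are given as a 3x3 rotation matrix whose columns are the frame's x, y, z axes.
In Python, from cell import read_state, read_camera, arm, spot_in, spot_point gives the robot as it stands. The module is installed in compiled form; this text tells all that it offers.
- The arm moves only by the tool servo_tool, never from a script. Its argument "steps" is a list of rows, each a list of 3 entries, a list of its own where there are three numbers: the shift along the tool's x, y, z in cm, then the turn about the tool's z in rad, then the opening in per cent of the stroke, from 0 (shut) to 100 (fully open). In form: [[[tx, ty, tz], turn, jaw], ...]. A call has 1 to 20 rows; each row shifts and turns the commanded pose from where the row before left it, along the tool's axes as they then stand; what a row does not reach is not made up. A row lasts 1/10 s, in which the tool goes at most 50 mm and 8.59 degrees, less where a joint would pass 70% of its speed; a pose out of reach is approached as far as the arm can. A call with a gripper value outside its range is refused whole. The fingers move at their own pace and stop on an object; the grip force is fixed at half the most. Time passes only in rows, so rows that do not move let the fingers close. It gives the time, the measured TCP pose, the force, the opening and the grip force at its end, in the units of the state.
- read_state(): the state, without advancing time (a new reading comes with each control period).
- read_camera(name): name is "scene" or "top" or "wrist"; returns a dict with "frame" (384x512x3 uint8, red, green, blue), "range_z" (384x512 float32, m along the optical axis (not along the pixel's ray), 0 where there is no reading), "fx", "fy", "cx", "cy" (pixels), "dist_coeffs" ([k1, k2, p1, p2, k3] as OpenCV has them; the pictures are not rectified), "world_to_cam" (4x4, takes a point from world to camera coordinates); the wrist camera has in their place "tool_from_camera" (4x4, takes a point from camera to tool coordinates, whose origin is the TCP and whose axes are the flange's). Camera axes: x right, y down, z forward; pixel columns grow to the right and rows downward; lengths in m; the calibration is good to about 2 mm. A picture is of the moment at which its call begins: read the wrist's pose just before it.
- arm.job_done(): hands the job in; it is judged then, once.
Trained networks look in the newest picture that a camera, given by its name, has taken for a name from the list of things; names that differ only in an ending like _2 or _b are one class to them, and where a whole thing is asked for, a point or a joint stands for the part that bears it (a point fixed in the world has none). Each returns a list of dicts, best first, with "p" (0 to 1); they miss things now and then, are a little off and sometimes report something else, mostly with a low value. They report only what shows in the picture. A call takes as long as a camera call.
- spot_in(target, camera): "centre" ([column, row] in pixels, amid what is visible of it).
- spot_point(target, camera): "centre" ([column, row] in pixels: a listed point, or the origin of a listed thing).
The state is a dict: "clock": time; "joint_positions": joint angles; "qd": joint speeds; "joint_efforts": joint torques, N m; "ee_pos": TCP position; "orientation": TCP orientation; "force": force on the tool from outside, world axes, zero at the start; "torque": the same for the moment, N m; "finger_gap": finger opening in m; "grasp_force": force on a finger pad.
Only numpy, scipy, OpenCV 4.12 (cv2) and the standard library are available. Lean on these libraries where they do the work, as an engineer would, in place of code of your own. Each camera call takes 0.05 s, during which the arm holds its last target. There are 200 camera calls.

## Working session

There is one attempt and no reset: what is moved stays moved. The work goes in short steps, Python scripts to look and compute and a tool call to move; the robot and the scene stay as the last step left them, time stands still between calls to the robot, and variables do not carry over. Pictures are saved under pics/ and viewed, at most 10 in all, crops included, and the job is handed in when it is done.

Besides the shell and the picture viewer there is one more tool, called after ">>>" by a JSON object that holds its "op" and its "data", one argument or row to a line. servo_tool: Moves the arm, as the interface text tells. Its arguments: {"type":"object","properties":{"steps":{"type":"array"}},"required":["steps"]}

```bash
mkdir -p pics; cat > h.py <<'E'
import numpy as np, cv2
from cell import read_state, read_camera, arm, spot_in, spot_point
def world(c,uv,st=None,z=None):
    K=np.array([[c["fx"],0,c["cx"]],[0,c["fy"],c["cy"]],[0,0,1]])
    uv=np.asarray(uv,float).reshape(-1,2)
    n=cv2.undistortPoints(uv[:,None],K,np.array(c["dist_coeffs"]))[:,0]
    if "world_to_cam" in c: T=np.linalg.inv(c["world_to_cam"])
    else:
        W=np.eye(4);W[:3,:3]=st["orientation"];W[:3,3]=st["ee_pos"];T=W@c["tool_from_camera"]
    r=np.c_[n,np.ones(len(n))]
    if z is None:
        d=c["range_z"][uv[:,1].round().astype(int).clip(0,383),uv[:,0].round().astype(int).clip(0,511)]
        return (r*d[:,None])@T[:3,:3].T+T[:3,3]
    R=r@T[:3,:3].T; return T[:3,3]+R*((z-T[2,3])/R[:,2])[:,None]
E
python3 - <<'E'
from h import *
s=read_state();print(s["clock"],s["ee_pos"],np.round(s["orientation"],3),s["force"])
a=read_camera("top");
for t in ["chest","mortar","glass_jar","plate","pepper_mill","spice_tin","spice_jar","salt_bowl"]:
    r=spot_point(t,"top")[:1]
    for q in r: print(t,q["p"],q["centre"],world(a,q["centre"],z=0).round(3))
r=spot_point("panel","top")[:1]
for q in r: print("panel",q["p"],q["centre"],world(a,q["centre"],z=.085).round(3),world(a,q["centre"]).round(3))
# chest top by height
v,u=np.mgrid[0:384,0:512];P=world(a,np.c_[u.ravel(),v.ravel()]).reshape(384,512,3)
np.save("P.npy",P)
b=read_camera("scene")
cv2.imwrite("pics/a.png",a["frame"][...,::-1]);cv2.imwrite("pics/b.png",b["frame"][...,::-1])
E
```

```text
0.0 [0.15032958 0.63177932 0.23013981] [[-0.973  0.232 -0.001]
 [ 0.232  0.973 -0.002]
 [ 0.    -0.002 -1.   ]] [-1.01381011 -0.44912312  0.44178931]
chest 0.87 [277.6, 175.9] [[ 0.579 -0.07   0.   ]]
mortar 0.75 [381.9, 201.6] [[ 0.469 -0.511  0.   ]]
glass_jar 0.97 [381.1, 168.3] [[ 0.612 -0.514  0.   ]]
plate 0.73 [138.8, 182.9] [[0.548 0.523 0.   ]]
pepper_mill 0.7 [190.4, 240.9] [[0.304 0.296 0.   ]]
spice_tin 0.66 [226.8, 160.5] [[0.646 0.148 0.   ]]
spice_jar 0.55 [335.6, 187.1] [[ 0.531 -0.316  0.   ]]
salt_bowl 0.5 [319.1, 244.8] [[ 0.288 -0.24   0.   ]]
panel 0.76 [280.0, 183.3] [[ 0.534 -0.074  0.085]] [[ 0.534 -0.074  0.083]]
```

View pics/a.png

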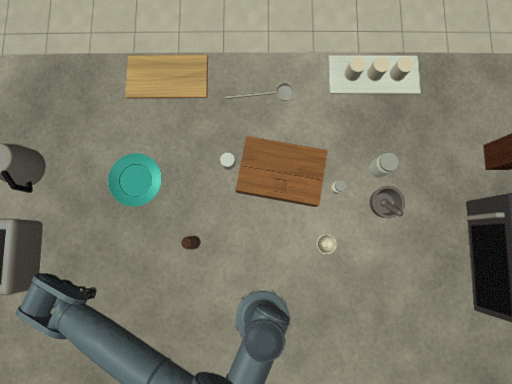

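View pics/b.png

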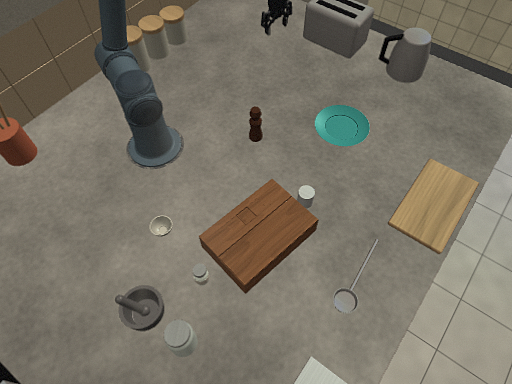

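The chest shows in the top view with corners at about (247,137), (327,150), (319,206) and (237,193). The tile is faintly visible near (281,185), and near (246,214) in the scene view. I'll zoom in on both.

```bash
python3 - <<'E'
from h import *
P=np.load("P.npy")
m=(abs(P[...,2]-.085)<.012)&(abs(P[...,0]-.57)<.22)&(abs(P[...,1]+.07)<.215)
n,l,st,_=cv2.connectedComponentsWithStats(m.astype(np.uint8));k=1+np.argmax(st[1:,4])
q=P[l==k];r=cv2.minAreaRect(q[:,:2].astype(np.float32));print(r,np.median(q[:,2]))
a=cv2.imread("pics/a.png")[125:215,230:330];b=cv2.imread("pics/b.png")[175:295,190:330]
A=cv2.resize(a,(500,450),interpolation=2);B=cv2.resize(b,(560,480),interpolation=2)
o=np.zeros((480,560,3),np.uint8)
cv2.imwrite("pics/A.png",A);cv2.imwrite("pics/B.png",B)
E
```

```text
((0.5906509160995483, -0.08162620663642883), (0.3400421142578125, 0.2323218137025833), 79.79692840576172) 0.08491752897267357
```

View pics/A.png

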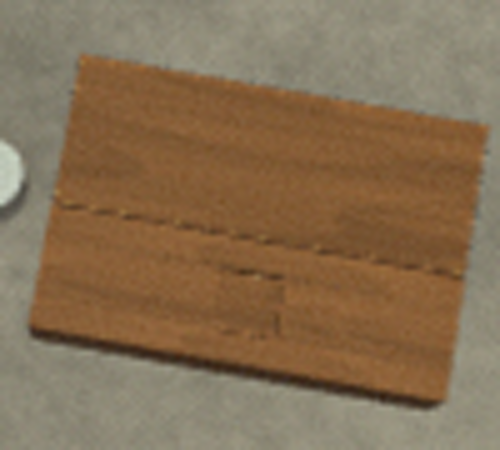

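View pics/B.png

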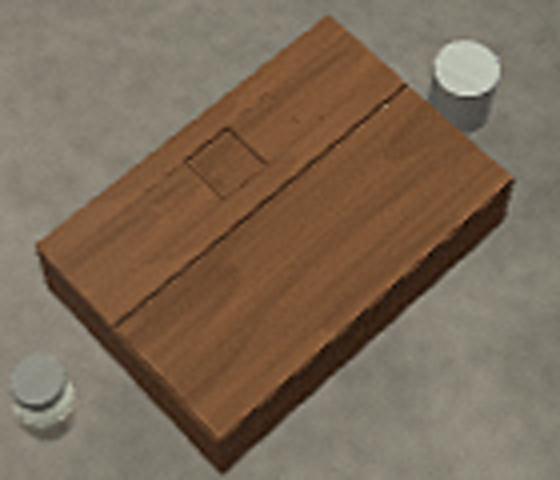

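```bash
python3 - <<'E'
from h import *
a=read_camera("top");b=read_camera("scene")
t=np.radians(-10.2);R=np.array([[np.cos(t),-np.sin(t)],[np.sin(t),np.cos(t)]]);C=np.array([.5907,-.0816])
pn=C+R@[-.065,0]
for c,uv in((a,(280.4,185.6)),(b,(246.5,216))):
    w=world(c,[uv],z=.083)[0]; print(w.round(4),"panel frame",(R.T@(w[:2]-pn)).round(4))
print("panel",pn,[world(b,spot_point("panel","scene")[0]["centre"],z=.085).round(3)])
w=read_camera("wrist");print(np.round(w["tool_from_camera"],3))
s=read_state();print((s["orientation"].T@(np.array([.52,-.06,.20])-s["ee_pos"])*100).round(1))
E
```

```text
[ 0.5248 -0.0755  0.083 ] panel frame [-0.0009 -0.0057]
[ 0.5348 -0.0692  0.083 ] panel frame [0.0078 0.0023]
panel [ 0.52672729 -0.07008949] [array([[ 0.538, -0.06 ,  0.085]])]
[[-0.001 -0.953 -0.304  0.078]
 [ 1.    -0.001  0.    -0.   ]
 [-0.    -0.304  0.953 -0.142]
 [ 0.     0.     0.     1.   ]]
[-52.  -58.8   3.1]
```

>>> {"op": "servo_tool", "data": {
  "steps": [
    [[-2.6,-2.9,0],-0.003,0],
    [[-2.6,-2.9,0],-0.003,0],
    [[-2.6,-2.9,0],-0.003,0],
    [[-2.6,-2.9,0],-0.003,0],
    [[-2.6,-2.9,0],-0.003,0],
    [[-2.6,-2.9,0],-0.003,0],
    [[-2.6,-2.9,0],-0.003,0],
    [[-2.6,-2.9,0],-0.003,0],
    [[-2.6,-2.9,0],-0.003,0],
    [[-2.6,-2.9,0],-0.003,0],
    [[-2.6,-2.9,0],-0.003,0],
    [[-2.6,-2.9,0],-0.003,0],
    [[-2.6,-2.9,0],-0.003,0],
    [[-2.6,-2.9,0],-0.003,0],
    [[-2.6,-2.9,0],-0.003,0],
    [[-2.6,-2.9,0],-0.003,0],
    [[-2.6,-2.9,0],-0.003,0],
    [[-2.6,-2.9,0],-0.003,0],
    [[-2.6,-2.9,0],0,0],
    [[0,0,0],0,0]
  ]
}}

```text
clock: 2.75
ee_pos: [0.5226, -0.0117, 0.2316]
orientation: [[-0.983, 0.183, 0.001], [0.183, 0.983, -0.001], [-0.001, -0.001, -1.0]]
force: [-0.7, 0.8, 0.2]
finger_gap: -0.0001
grasp_force: 0.0
```

```bash
python3 - <<'E'
from h import *
s=read_state();w=read_camera("wrist");print(s["clock"],s["ee_pos"],s["orientation"].round(3) if hasattr(s["orientation"],"round") else s["orientation"],s["force"])
cv2.imwrite("pics/w.png",w["frame"][...,::-1])
import pickle;pickle.dump((s,w),open("w.pkl","wb"))
E
```

```text
2.75 [ 0.52259865 -0.01174404  0.23161749] [[-0.983  0.183  0.001]
 [ 0.183  0.983 -0.001]
 [-0.001 -0.001 -1.   ]] [-0.71763186  0.83809032  0.17123538]
```

View pics/w.png

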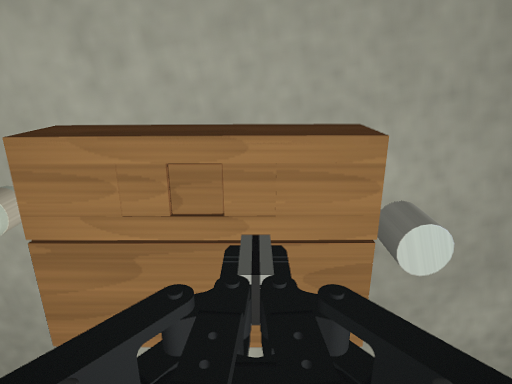

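In the wrist view the tile shows clearly, with shaded edges at columns 168–223 and rows 163–216 (centre about (195.5,190)). The faint lines beside it are only grain or inlay.

```bash
python3 - <<'E'
from h import *
import pickle;s,w=pickle.load(open("w.pkl","rb"))
uv=[(195.5,190),(168,164),(223,164),(223,216),(168,216)]
p=world(w,uv,s,z=.083);print(p.round(4),p[1:].mean(0))
print("depth z tile/left/right",[np.median(world(w,np.mgrid[u-10:u+10,180:200].reshape(2,-1).T,s)[:,2]).round(4) for u in(195,145,250)])
e=world(w,[(5,137),(387,136),(379,240),(30,240)],s,z=.085);print(e.round(4))
t=p[1:].mean(0);t[2]=.10
print((np.array(s["orientation"]).T@(t-s["ee_pos"])*100).round(2))
E
```

```text
[[ 0.5297 -0.069   0.083 ]
 [ 0.5013 -0.0875  0.083 ]
 [ 0.5104 -0.0389  0.083 ]
 [ 0.5595 -0.0496  0.083 ]
 [ 0.55   -0.1007  0.083 ]] [ 0.53032231 -0.06917729  0.083     ]
depth z tile/left/right [np.float64(0.0821), np.float64(0.0839), np.float64(0.0838)]
[[ 0.4503 -0.2227  0.085 ]
 [ 0.5116  0.1069  0.085 ]
 [ 0.6108  0.0927  0.085 ]
 [ 0.5492 -0.2394  0.085 ]]
[-1.8  -5.49 13.17]
```

Depth confirms it: the tile sits about 2 mm lower than the panel. I'll move over it, then descend.

>>> {"op": "servo_tool", "data": {
  "steps": [
    [[-0.3,-1.4,2],0,0],
    [[-0.3,-1.4,2],0,0],
    [[-0.4,-1.4,2],0,0],
    [[-0.4,-1.3,2],0,0],
    [[0,0,2],0,0],
    [[0,0,1.5],0,0],
    [[0,0,1.2],0,0],
    [[0,0,0],0,0],
    [[0,0,0],0,0]
  ]
}}

```text
clock: 3.7
ee_pos: [0.5251, -0.0645, 0.1047]
orientation: [[-0.984, 0.178, 0.001], [0.178, 0.984, -0.0], [-0.001, -0.0, -1.0]]
force: [0.2, 0.6, 1.1]
finger_gap: -0.0002
grasp_force: 0.0
```

>>> {"op": "servo_tool", "data": {
  "steps": [
    [[-0.1,-0.4,0.7],0,0],
    [[0,0,0.7],0,0],
    [[0,0,0.4],0,0],
    [[0,0,0.2],0,0],
    [[0,0,0.2],0,0],
    [[0,0,0.1],0,0],
    [[0,0,0],0,0]
  ]
}}

```text
clock: 4.4
ee_pos: [0.525, -0.069, 0.0815]
orientation: [[-0.984, 0.179, -0.0], [0.179, 0.984, -0.0], [0.0, -0.0, -1.0]]
force: [-3.3, 0.2, 2.8]
finger_gap: -0.0001
grasp_force: 1.5
```

>>> {"op": "servo_tool", "data": {
  "steps": [
    [[0,0,0.1],0,0],
    [[0,0,0.1],0,0],
    [[0,0,0.1],0,0],
    [[0,0,0],0,0]
  ]
}}

```text
clock: 4.8
ee_pos: [0.5252, -0.069, 0.0784]
orientation: [[-0.984, 0.179, 0.0], [0.179, 0.984, -0.0], [-0.0, -0.0, -1.0]]
force: [-2.4, 0.0, 5.1]
finger_gap: 0.0001
grasp_force: 2.4
```

Force is low and rising gently, so this is the tile. I'll press a bit more.

>>> {"op": "servo_tool", "data": {
  "steps": [
    [[0,0,0.1],0,0],
    [[0,0,0.1],0,0],
    [[0,0,0],0,0],
    [[0,0,0],0,0],
    [[0,0,0],0,0]
  ]
}}

```text
clock: 5.3
ee_pos: [0.5252, -0.069, 0.0764]
orientation: [[-0.984, 0.179, 0.0], [0.179, 0.984, -0.0], [-0.0, -0.0, -1.0]]
force: [-2.3, 0.8, 3.9]
finger_gap: 0.0
grasp_force: 1.9
```

```bash
python3 - <<'E'
from h import *
b=read_camera("scene");s=read_state();print(s["clock"],s["ee_pos"],s["force"])
cv2.imwrite("pics/c.png",b["frame"][...,::-1])
E
```

```text
5.35 [ 0.52522387 -0.06903921  0.07637643] [-1.85892415  0.40524009  3.95204897]
```

View pics/c.png

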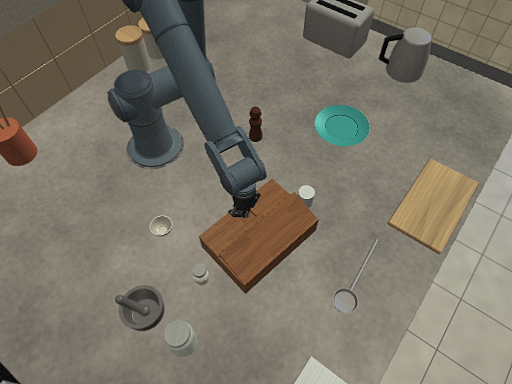

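The gripper is on the tile, and a step at the lid edge near (240,265) suggests the lid has just started to rise. I'll retreat straight up, then back towards the robot.

>>> {"op": "servo_tool", "data": {
  "steps": [
    [[0,0,0],0,0],
    [[0,0,0],0,0],
    [[0,0,0],0,0],
    [[0,0,0],0,0],
    [[0,0,-0.5],0,0],
    [[0,0,-1],0,0],
    [[0,0,-2],0,0],
    [[1,0,-2],0,0],
    [[2,0,-2],0,0],
    [[2,0,-2],0,0],
    [[2,0,-2],0,0],
    [[2,0,-2],0,0],
    [[1,0,0],0,0],
    [[0,0,0],0,0],
    [[0,0,0],0,0],
    [[0,0,0],0,0],
    [[0,0,0],0,0],
    [[0,0,0],0,0]
  ]
}}

```text
clock: 7.15
ee_pos: [0.4268, -0.0511, 0.2107]
orientation: [[-0.984, 0.179, -0.001], [0.179, 0.984, 0.001], [0.001, 0.0, -1.0]]
force: [0.2, 0.5, 0.6]
finger_gap: 0.0
grasp_force: 0.0
```

```bash
python3 - <<'E'
from h import *
s=read_state();w=read_camera("wrist");b=read_camera("scene");print(s["clock"],s["ee_pos"],s["force"])
v,u=np.mgrid[0:384,0:512];Q=world(b,np.c_[u.ravel(),v.ravel()])
t=np.radians(-10.2);R=np.array([[np.cos(t),-np.sin(t)],[np.sin(t),np.cos(t)]])
L=(Q[:,:2]-[.5907,-.0816])@R
m=(abs(L[:,1])<.15)&(L[:,0]>.02)&(L[:,0]<.13)&(Q[:,2]>.07)
print(m.sum(),"max z",np.percentile(Q[m,2],98))
cv2.imwrite("pics/d.png",np.hstack([cv2.resize(b["frame"],(400,300)),cv2.resize(w["frame"],(400,300))])[...,::-1])
E
```

```text
7.15 [ 0.42675321 -0.05113182  0.21067041] [0.21137365 0.51147555 0.64629518]
3002 max z 0.1905966021975714
```

View pics/d.png

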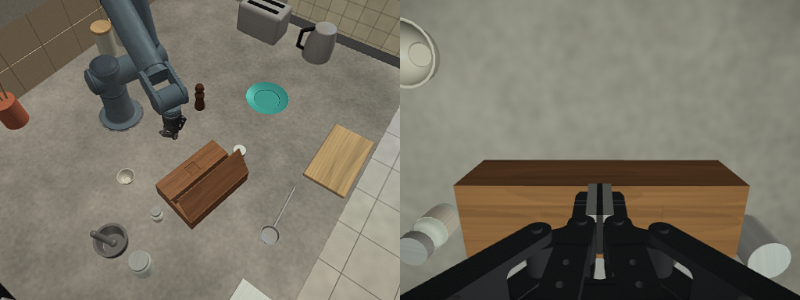

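The lid is up: its edge is at 0.191 m, which matches 1.0 rad, and nothing else has moved. I'll let it settle, then hand in.

>>> {"op": "servo_tool", "data": {
  "steps": [
    [[0,0,0],0,0],
    [[0,0,0],0,0],
    [[0,0,0],0,0],
    [[0,0,0],0,0],
    [[0,0,0],0,0],
    [[0,0,0],0,0],
    [[0,0,0],0,0],
    [[0,0,0],0,0],
    [[0,0,0],0,0],
    [[0,0,0],0,0]
  ]
}}

```text
clock: 8.25
ee_pos: [0.4267, -0.0511, 0.2113]
orientation: [[-0.984, 0.179, 0.0], [0.179, 0.984, -0.0], [-0.0, -0.0, -1.0]]
force: [-0.2, 0.2, 0.4]
finger_gap: -0.0
grasp_force: 0.0
```

```bash
python3 -c "
from h import *
print(arm.job_done())"
```

```text
the job is handed in; nothing more can be done
None
```

The tile was found and pressed, the lid sprang to about 1.0 rad (edge measured at 0.191 m), the hand is clear, and the job was handed in at about 8 s; no verdict came back, and the tile's return was not measured.

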